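Clamp a motorcycle wheel hub in its fixture

TASK

Clamp the wheel hub in its fixture. With the fingertips, push the hub along its V-block until it is fully home against the brass end stop; then push the red lever of the toggle clamp over and down, past its dead point, until it snaps into lock and the rubber cap bears on the hub. Do not lift the hub out of the V-block, leave the clamp locked with the hub still home, and do not move the other things on the bench.

Things in the scene. Friction and masses are not known exactly. Their poses are not given: they have to be found in the camera images.
- fixture: Hub fixture bolted to the bench; origin on the bench surface. Its frame: x points away from the robot at yaw 0 (the hub's sliding direction), y left, z up; fixture x, y, z below are in mm in this frame. Aluminium base plate x -85 to 115, y -85 to 150, 12 thick. Blue riser under the clamp: x -35 to 35, y -68 to 18, top z 80. The clamp works in the plane x = 0.
- v_block (a point): Point on the hub's axis above the middle of the dark steel V-block: fixture (0, 78, 66). The block is 46 long in x (-23 to 23), 74 wide in y, up to z 66, with a 90 degree V along x. A hub that is home has its origin here.
- stop_face (a point): Centre of the end face of the brass stop screw (diameter 16, facing -x) at fixture (62, 78, 66). Behind it a dark bracket, x 85 to 115, y 58 to 98, up to z 84.
- hub: Bright metal motorcycle wheel hub, loose, 0.55 to 0.9 kg, axis level along the fixture's x in the V-block; origin at its centre on the axis, 66 above the bench, own x along the axis. Barrel diameter 52, 80 long, between two flanges of diameter 90, 7 thick; solid flat end bosses, diameter 40, reach to x -62 and 62. Starts 6 to 14 mm short of home on the -x side; slides under 15 N.
- hub_near_end (a point): Centre of the flat boss face at the hub's -x end (robot side), 62 from the hub's origin. Push here towards fixture +x until the boss at the other end meets the stop.
- clamp_lever (a joint): Angle between lever and rear link, rad: 0 at the start (open), little change over the first third of the swing, then grows; dead point 2.37, locked 2.69 (solid stop). The linkage is light (under 4 N at the grip) and stays where left until the cap meets the hub at about 1.5; then the grip takes some 10 N, fading to nothing at the dead point, past which the lever snaps to lock by itself.
- clamp_bar (a joint): Angle of the clamp's bar, rad: 0 at the start (open, standing 72 degrees above level, towards the hub), about 1.14 when the cap meets the hub, about 1.18 (nearly level) at the dead point and locked. The lever drives it.
- bar_rivet (a point): Fixed rivet on which the bar turns: fixture (0, 0, 119.5). The bar is 13 wide and reaches 92 from here towards the hub when level; open, its end stands at about fixture y 28, z 207, with the spindle pointing forward over the hub to y about 60. The steel bracket around the rivet is 26 wide in x and reaches back to y -53.
- lever_rivet (a point): Rivet in the rear of the bar on which the lever turns; it moves with the bar: fixture (0, -19, 100) open, (0, -24, 131) locked.
- lever_grip (a point): Point on the axis of the red grip, 120 from lever_rivet. Straight lever in the plane x = 0: strip 14 x 6, then from 58 to 156 from the rivet the round grip, diameter 20. Open it stands 75 degrees above level leaning to -y; push it from its hub side: it swings to -y and down to 8 degrees above level, locked. The point goes from fixture y, z (-49, 217) through (-122, 196) to (-143, 148).
- clamp_cap: Black spring-loaded rubber cap, diameter 19, on the spindle 78 out along the bar; origin at the centre of its face, z along the spindle. Locked, it presses on top of the hub's barrel at fixture y 78, z 92.
- nipple_tub: Clear open tub of spoke nipples, 90 mm across the mouth, 45 high, loose on the bench near the fixture; origin at the centre of its underside. Leave alone.
- bearing_carton: Red carton with a white band, 56 x 56 x 40 mm high, loose; origin at the centre of its underside. Leave alone.
- axle_spacer: Brass-coloured axle spacer standing on end, flange of diameter 34, tube of diameter 25, 60 mm high, loose; origin at the centre of its underside. Leave alone.
- spoke_bundle: Banded bundle of steel spokes, 220 x 26 x 13 mm high, lying along its own x, loose; origin at the centre of its underside. Leave alone.
Not all that is in view belongs to the job. Several things have the shape of the hub; the one meant has the colours described above.

How it is judged:
By the outcome, as a careful person would: the job done as asked, in the order asked, and still so for the second after the job is handed in, with the robot touching nothing.
It also fails if it takes over 45 s, if anything falls off the work surface, if the arm or the gripper's body presses on something with over 40 N, if the wrist force passes 120 N, or if a joint passes its speed limit or range.

ROBOT

A 6-joint arm with a two-finger parallel gripper is mounted at the origin on the work surface. World frame = base frame: x ahead of the robot, y to its left, z up, the work surface at z = 0. Lengths are in m, angles in rad, forces in N, time in s.
With the tool pointing down it reaches from about 0.3 to 0.775 m from the base axis. Payload 14.6 kg.
Tool frame: the origin (TCP) lies midway between the tips of the shut fingers; the grasp point (between the pads) lies 19 mm behind it (ctrl.pinch_z is the distance from the TCP to the grasp point, in m); z points along the fingers, y is the line along which they close (so a half turn about z gives the same grasp; the last joint's range is limited). The gripper opens to 94 mm and grips with 3 to 60 N. Pads are 16 mm wide; open, the fingers measure 119 mm over their backs; the gripper's body (75 mm by 177 mm) begins 78 mm behind the grasp point.
Start: joints at [1.168, 0.3, 1.521, -0, 1.321, -0.067], TCP at [0.181, 0.519, 0.185] pointing down, gripper open.
Joint ranges: [-3.03, 3.03], [-0.79, 2.21], [0.23, 2.52], [-1.04, 4.18], [0, 3.07], [-2.55, 2.55]. Speed limits (rad/s): [2.22, 2.22, 2.57, 3.14, 3.14, 3.14].

INTERFACE

Orientations are given as [roll, pitch, yaw] about the fixed x, y, z axes, in that order (R = Rz(yaw) Ry(pitch) Rx(roll)).
In Python, from station import ctrl gives the robot as it stands.
- The arm moves only by the tool jog_arm, never from a script. Its argument "motion" is a list of rows, each a list of 7 numbers: the shift along the tool's x, y, z in m, then the turn, a rotation vector about the tool's x, y, z in rad, then the opening, from -1 (shut) to 1 (fully open). In form: [[tx, ty, tz, rx, ry, rz, gripper], ...]. A call has 1 to 5 rows; each row shifts and turns the commanded pose from where the row before left it, along the tool's axes as they then stand; what a row does not reach is not made up. A row lasts 1/10 s, in which the tool goes at most 50 mm and 8.59 degrees, less where a joint would pass 70% of its speed; a pose out of reach is approached as far as the arm can. A call is refused whole if a number of a shift passes 0.05 or a number of a turn 0.15, either way. A call with a gripper value outside its range is refused whole. The fingers move at their own pace and stop on an object; "squeeze" is the grip in N (left out, the last holds). Time passes only in rows, so rows that do not move let the fingers close. It gives the time, the measured TCP pose, the force, the opening and the grip force at its end, in the units of the state.
- ctrl.get_obs(): the state, without advancing time (a new reading comes with each control period).
- ctrl.camera(name): name is "scene" or "top"; returns the picture (480x640x3 uint8, red, green, blue); there is no depth.
- ctrl.camera_model(name): a dict with "intrinsics" (3x3 intrinsics, pixels), "rvec" (rotation vector, rad) and "tvec" (3), from world to camera coordinates, as OpenCV has them. Camera axes: x right, y down, z forward; pixel columns grow to the right and rows downward; lengths in m; the calibration is good to about 2 mm. A picture is of the moment at which its call begins. camera_model takes no time and is no camera call.
- ctrl.hand_in(): hands the job in; it is judged then, once.
The state is a dict: "time_s": time; "qpos": joint angles; "joint_vel": joint speeds; "tau": joint torques, N m; "ee_pos": TCP position; "eef_rot": TCP orientation; "force": force on the tool from outside, world axes, zero at the start; "moment": the same for the moment, N m; "grip_width": finger opening in m; "grip_force": force on a finger pad.
Only numpy, scipy, OpenCV 4.12 (cv2) and the standard library are available. Lean on these libraries where they do the work, as an engineer would, in place of code of your own. Each camera call takes 0.05 s, during which the arm holds its last target. There are 200 camera calls.

## Working session

There is one attempt and no reset: what is moved stays moved. The work goes in short steps, Python scripts to look and compute and a tool call to move; the robot and the scene stay as the last step left them, time stands still between calls to the robot, and variables do not carry over. Pictures are saved under pics/ and viewed, at most 13 in all, crops included, and the job is handed in when it is done.

Besides the shell and the picture viewer there is one more tool, called after ">>>" as a command line: name --pt "numbers of a row" for each row, then --argument value for the rest. jog_arm: Moves the arm, as the interface text tells. Its arguments: {"type":"object","properties":{"motion":{"type":"array"},"squeeze":{"type":"number"}},"required":["motion"]}

```bash
mkdir -p pics && cat > h.py <<'E'
import numpy as np, cv2
from station import ctrl
def snap(n,f):
    im=ctrl.camera(n); cv2.imwrite('pics/'+f,im[:,:,::-1]); return im
def cam(n):
    m=ctrl.camera_model(n); R=cv2.Rodrigues(np.array(m['rvec'],float))[0]
    return np.array(m['intrinsics'],float),R,np.array(m['tvec'],float).reshape(3)
def ray(n,uv):
    K,R,t=cam(n); d=R.T@np.linalg.solve(K,[uv[0],uv[1],1.]); return -R.T@t,d/np.linalg.norm(d)
def plane(n,uv,z):
    c,d=ray(n,uv); return c+d*(z-c[2])/d[2]
def tri(a,b):
    A=np.zeros((3,3));B=np.zeros(3);L=[]
    for n,uv in (a,b):
        c,d=ray(n,uv);P=np.eye(3)-np.outer(d,d);A+=P;B+=P@c;L.append((P,c))
    x=np.linalg.solve(A,B); return x,[np.linalg.norm(P@(x-c)) for P,c in L]
def proj(n,p):
    K,R,t=cam(n); q=K@(R@np.asarray(p)+t); return q[:2]/q[2]
E
python3 - <<'E'
from h import *
snap('scene','s0.png');snap('top','t0.png')
print(ctrl.get_obs())
for n in('scene','top'):print(ray(n,(320,240)))
E
```

```text
{'time_s': 0.1, 'qpos': array([ 1.16840568e+00,  3.00405676e-01,  1.52149219e+00,  1.00881779e-05,
        1.32073506e+00, -6.66034443e-02]), 'joint_vel': array([-0.00115655, -0.00265134, -0.00084234, -0.00050634, -0.00210617,
        0.00071719]), 'tau': array([ 3.28467686e-04, -5.32638180e+01, -3.53286767e+01,  7.09886360e-02,
        2.34214577e-02, -5.71043961e-05]), 'ee_pos': array([0.18113363, 0.51904729, 0.18465984]), 'eef_rot': array([-3.14055535e+00, -7.89841716e-05,  2.80580291e+00]), 'force': array([ 0.19254512, -0.39106874, -0.20022899]), 'moment': array([-0.02040419, -0.01882495, -0.00226067]), 'grip_force': 0.0, 'grip_width': 0.09398969908468245}
(array([ 1.32533401, -0.26350642,  0.8648517 ]), array([-0.67848206,  0.35540962, -0.64291998]))
(array([0.51153902, 0.13484042, 1.10392206]), array([ 0.0815849 , -0.01139732, -0.99660123]))
```

View pics/s0.png

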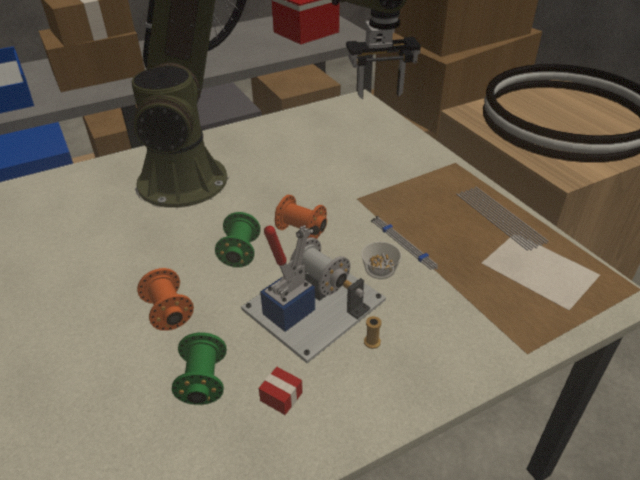

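View pics/t0.png

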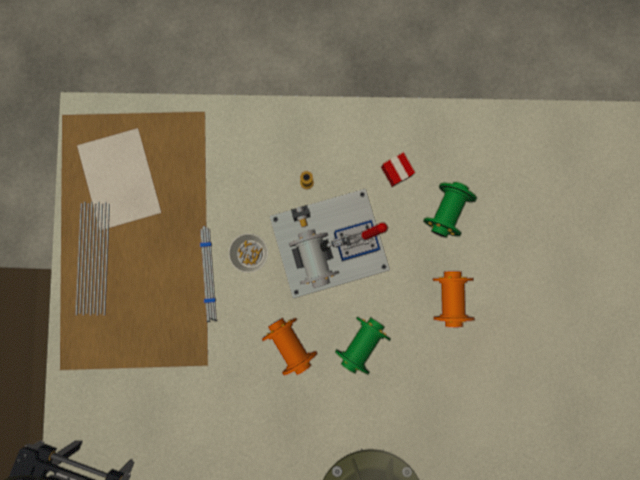

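Scene view: the fixture is at about (313,290), with the red lever up at (272,245), the bright hub at (325,268) and the brass stop at (345,285). Top view: the plate corners are near (271,214), (367,188), (389,268) and (296,297), with the lever tip at (382,228). I'll zoom in to fit the fixture pose.

```bash
python3 - <<'E'
from h import *
t=cv2.imread('pics/t0.png');s=cv2.imread('pics/s0.png')
a=cv2.resize(t[180:305,260:400],None,fx=4,fy=4,interpolation=cv2.INTER_CUBIC)
b=cv2.resize(s[190:360,230:395],None,fx=3.5,fy=3.5,interpolation=cv2.INTER_CUBIC)
cv2.imwrite('pics/t0c.png',a);cv2.imwrite('pics/s0c.png',b)
# first fixture estimate from corners (z=12mm)
uv=[(271,214),(367,188),(389,268),(296,297)]   # (+x,+y),(+x,-y),(-x,-y),(-x,+y)
F=np.array([(115,150),(115,-85),(-85,-85),(-85,150)])/1000
W=np.array([plane('top',p,.012)[:2] for p in uv])
f=F-F.mean(0);w=W-W.mean(0)
yaw=np.arctan2((f[:,0]*w[:,1]-f[:,1]*w[:,0]).sum(),(f*w).sum())
R=np.array([[np.cos(yaw),-np.sin(yaw)],[np.sin(yaw),np.cos(yaw)]])
o=W.mean(0)-R@F.mean(0);print(yaw,o,(W-(F@R.T+o))*1e3)
P=lambda x,y,z:np.r_[R@[x/1e3,y/1e3]+o,z/1e3]
for nm,p in dict(stop=(62,78,66),rivet=(0,0,119.5),grip=(0,-49,217),tip=(0,-19-156*.2588,100+156*.966),near=(-62-10,78,66),leverriv=(0,-19,100)).items():
  print(nm,P(*p).round(4),proj('top',P(*p)).round(1),proj('scene',P(*p)).round(1))
E
```

```text
0.29452858402084436 [0.59288279 0.06163789] [[ 0.88105477 -1.07103891]
 [-2.69542282 -0.16905008]
 [ 1.62338921  5.63799104]
 [ 0.19097885 -4.39790206]]
stop [0.6296 0.1543 0.066 ] [306.1 224.9] [343.8 284.3]
rivet [0.5929 0.0616 0.1195] [349.5 240. ] [294.  269.3]
grip [0.6071 0.0147 0.217 ] [378.1 228.7] [271.9 243. ]
tip [0.6101 0.0048 0.2507] [386.  225.2] [266.1 231.1]
near [0.5013 0.1154 0.066 ] [322.9 283.2] [298.6 253.9]
leverriv [0.5984 0.0435 0.1   ] [357.3 238.3] [287.3 281.3]
```

View pics/t0c.png

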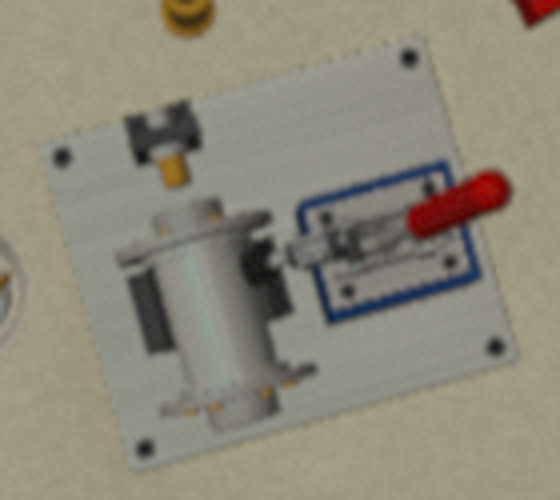

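View pics/s0c.png

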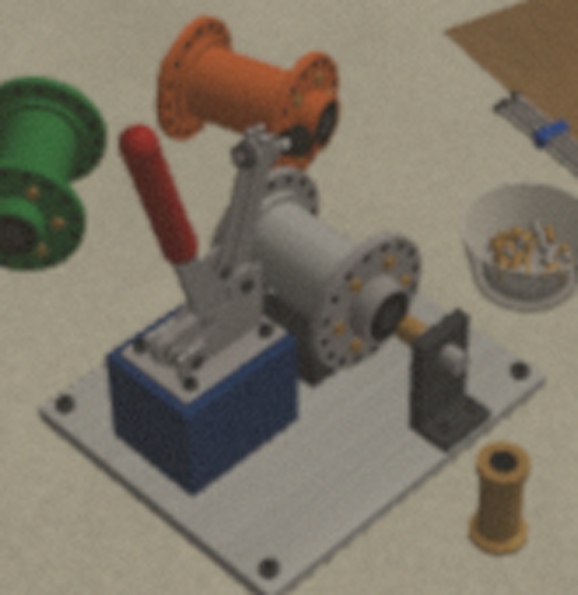

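```bash
cat > fix.py <<'E'
from h import *
from scipy.optimize import least_squares
obs=[('top',(270.5,216.2),(115,150)),('top',(365.5,189.5),(115,-85)),('top',(389.5,268.7),(-85,-85)),('top',(293.7,297.5),(-85,150)),
('scene',(242,307.7),(-85,-85)),('scene',(307.7,361),(115,-85)),('scene',(385.1,298.6),(115,150))]
def Pt(q,x,y,z):
    c,s=np.cos(q[2]),np.sin(q[2]);return np.array([q[0]+(c*x-s*y)/1e3,q[1]+(s*x+c*y)/1e3,z/1e3])
r=least_squares(lambda q:np.concatenate([proj(n,Pt(q,*f,12))-uv for n,uv,f in obs]),[.593,.062,.29],loss='soft_l1')
q=r.x
E
python3 - <<'E'
from fix import *
print(q,r.fun.round(1))
im=cv2.cvtColor(cv2.imread('pics/t0.png'),cv2.COLOR_BGR2RGB)
for nm,p in dict(stop=(62,78,66),tip=(0,-59,251),near=(-72,78,66),grip=(0,-49,217)).items():
  print(nm,Pt(q,*p).round(4),proj('top',Pt(q,*p)).round(1),proj('scene',Pt(q,*p)).round(1))
# measured: red grip centroid by two views; hub near boss end from top
c=[]
for n,f,x in(('top','t0',(355,400,215,245)),('scene','s0',(255,295,220,270))):
  b=cv2.imread(f'pics/{f}.png').astype(int);m=(b[:,:,2]>110)&(b[:,:,1]<70)
  k=np.zeros_like(m);k[x[2]:x[3],x[0]:x[1]]=1;v,u=np.nonzero(m&k);c.append((n,(u.mean(),v.mean())));print(n,c[-1],len(u))
w,e=tri(*c);d=w-Pt(q,0,0,0);C,S=np.cos(q[2]),np.sin(q[2])
print('grip centroid fixture',(C*d[0]+S*d[1])*1e3,(-S*d[0]+C*d[1])*1e3,d[2]*1e3,'resid',e,'expected 0,-46.7,203')
E
```

```text
[0.59226633 0.06436903 0.3031688 ] [-1.4 -0.9 -0.2 -2.6  1.  -0.1 -0.3  0.3 -2.3 -0.6 -1.  -0.   0.7 -2. ]
stop [0.6282 0.1573 0.066 ] [304.7 225.6] [344.8 283.4]
tip [0.6099 0.0081 0.251 ] [384.3 225.3] [267.7 230.3]
near [0.5003 0.1173 0.066 ] [322.  283.6] [299.2 253.4]
grip [0.6069 0.0176 0.217 ] [376.6 228.8] [273.3 242.4]
top ('top', (np.float64(374.3150684931507), np.float64(229.1027397260274))) 146
scene ('scene', (np.float64(276.09183673469386), np.float64(232.71428571428572))) 98
grip centroid fixture -0.04060441974211397 -41.41251039598119 235.14860122126663 resid [np.float64(0.0006345403036353241), np.float64(0.0006345403036353877)] expected 0,-46.7,203
```

>>> jog_arm --pt "-0.034 -0.024 0 0 0 0 -1" --pt "-0.034 -0.024 0 0 0 0 -1" --pt "-0.034 -0.024 0 0 0 0 -1" --pt "-0.034 -0.024 0 0 0 0 -1" --pt "-0.034 -0.024 0 0 0 0 -1"

```text
time_s: 0.6
ee_pos: [0.3028, 0.3484, 0.185]
eef_rot: [-3.141, -0.0, 2.806]
force: [1.0, 0.3, -0.1]
grip_width: 0.0574
grip_force: 0.0
```

>>> jog_arm --pt "-0.034 -0.024 0 0 0 0 -1" --pt "-0.034 -0.024 0 0 0 0 -1" --pt "-0.034 -0.024 0 0 0 0 -1" --pt "-0.034 -0.024 0 0 0 0 -1" --pt "-0.034 -0.024 0 0 0 0 -1"

```text
time_s: 1.1
ee_pos: [0.4238, 0.179, 0.1851]
eef_rot: [-3.142, -0.0, 2.806]
force: [0.6, -0.0, -0.8]
grip_width: 0.0174
grip_force: 0.0
```

>>> jog_arm --pt "-0.034 -0.024 0 0 0 0 -1" --pt "-0.034 -0.024 0 0 0 0 -1" --pt "0 0 0 0 0 0 -1"

```text
time_s: 1.4
ee_pos: [0.4731, 0.1097, 0.1846]
eef_rot: [-3.141, -0.0, 2.802]
force: [0.4, 0.6, -0.2]
grip_width: 0.0004
grip_force: 0.0
```

>>> jog_arm --pt "0 0 0 0 0 -0.128 -1" --pt "0 0 0 0 0 -0.128 -1" --pt "0 0 0 0 0 -0.128 -1" --pt "0 0 0 0 0 -0.128 -1" --pt "0 0 0 0 0 -0.126 -1"

```text
time_s: 1.9
ee_pos: [0.4711, 0.1135, 0.1849]
eef_rot: [3.141, -0.001, -2.834]
force: [0.3, 0.3, 0.4]
grip_width: 0.0004
grip_force: 0.0
```

>>> jog_arm --pt "0 0 0 0 0 0 -1" --pt "0 0 0 0 0 0 -1"

```text
time_s: 2.1
ee_pos: [0.4713, 0.1133, 0.185]
eef_rot: [3.141, -0.0, -2.843]
force: [-0.3, -1.0, 0.2]
grip_width: 0.0008
grip_force: 0.0
```

>>> jog_arm --pt "0 -0.004 0.043 0 0 0 -1" --pt "0 0 0.043 0 0 0 -1" --pt "0 0 0.043 0 0 0 -1" --pt "0 0 0 0 0 0 -1" --pt "0 0 0 0 0 0 -1"

```text
time_s: 2.6
ee_pos: [0.4729, 0.1093, 0.0571]
eef_rot: [3.142, -0.0, -2.841]
force: [0.9, -0.1, 0.3]
grip_width: 0.0006
grip_force: 0.0
```

>>> jog_arm --pt "-0.004 0 0 0 0 0 -1" --pt "-0.004 0 0 0 0 0 -1" --pt "-0.004 0 0 0 0 0 -1" --pt "0 0 0 0 0 0 -1"

```text
time_s: 3.0
ee_pos: [0.485, 0.1129, 0.0569]
eef_rot: [-3.141, 0.001, -2.84]
force: [0.5, -0.5, -0.2]
grip_width: 0.0005
grip_force: 0.0
```

```bash
python3 - <<'E'
from fix import *
t=snap('top','t1.png');s=snap('scene','s1.png')
a=cv2.resize(t[190:310,260:400],None,fx=3,fy=3,interpolation=cv2.INTER_CUBIC)
b=cv2.resize(s[170:330,240:380],None,fx=2.6,fy=2.6,interpolation=cv2.INTER_CUBIC)
H=max(a.shape[0],b.shape[0]);o=np.zeros((H,a.shape[1]+b.shape[1],3),np.uint8);o[:a.shape[0],:a.shape[1]]=a;o[:b.shape[0],a.shape[1]:]=b
cv2.imwrite('pics/c1.png',o[:,:,::-1]);print(ctrl.get_obs()['ee_pos'])
E
```

```text
[0.48431114 0.11271969 0.05637952]
```

View pics/c1.png

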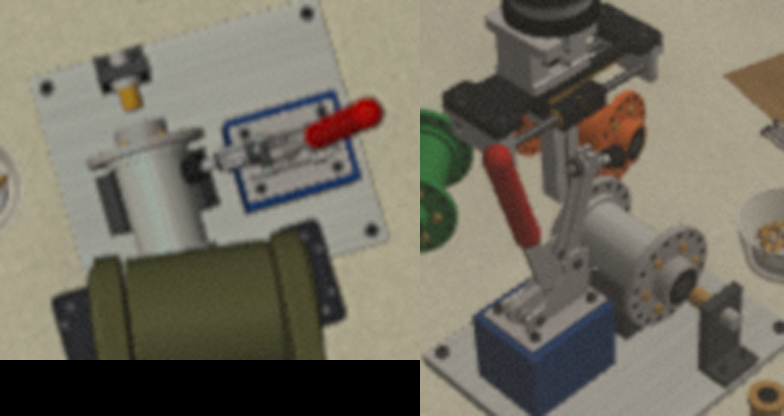

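The gripper is behind the hub's near boss. The gap to the brass stop, at about (130,108) in the crop, is still open. I'll push now.

>>> jog_arm --pt "-0.002 0 0 0 0 0 -1" --pt "-0.002 0 0 0 0 0 -1" --pt "-0.002 0 0 0 0 0 -1" --pt "-0.002 0 0 0 0 0 -1" --pt "-0.001 0 0 0 0 0 -1"

```text
time_s: 3.6
ee_pos: [0.4928, 0.1153, 0.0561]
eef_rot: [-3.142, -0.0, -2.839]
force: [-3.2, -1.5, 2.3]
grip_width: 0.0001
grip_force: 1.9
```

>>> jog_arm --pt "-0.001 0 0 0 0 0 -1" --pt "-0.001 0 0 0 0 0 -1" --pt "-0.001 0 0 0 0 0 -1" --pt "-0.001 0 0 0 0 0 -1"

```text
time_s: 4.0
ee_pos: [0.4967, 0.1165, 0.0562]
eef_rot: [-3.142, -0.0, -2.839]
force: [-3.8, -2.1, 3.6]
grip_width: 0.0005
grip_force: 2.0
```

Contact made, and the hub is sliding at about 4 N.

>>> jog_arm --pt "-0.001 0 0 0 0 0 -1" --pt "-0.001 0 0 0 0 0 -1" --pt "-0.001 0 0 0 0 0 -1"

```text
time_s: 4.3
ee_pos: [0.499, 0.1173, 0.0561]
eef_rot: [3.142, -0.002, -2.839]
force: [-11.1, -4.7, 10.3]
grip_width: 0.0011
grip_force: 6.4
```

>>> jog_arm --pt "-0.001 0 0 0 0 0 -1" --pt "-0.001 0 0 0 0 0 -1"

```text
time_s: 4.5
ee_pos: [0.4991, 0.1173, 0.0559]
eef_rot: [3.141, -0.006, -2.839]
force: [-26.7, -11.1, 20.4]
grip_width: 0.0004
grip_force: 14.0
```

>>> jog_arm --pt "0.01 0 0 0 0 0 -1" --pt "0.015 0 0 0 0 0 -1" --pt "0 0 -0.01 0 0 0 -1" --pt "0 0 -0.045 0 0 0 -1" --pt "0 0 -0.045 0 0 0 -1"

```text
time_s: 5.0
ee_pos: [0.4777, 0.1108, 0.158]
eef_rot: [3.141, -0.0, -2.839]
force: [1.7, -0.5, 0.2]
grip_width: 0.0003
grip_force: 0.0
```

>>> jog_arm --pt "0 0 -0.045 0 0 0 -1" --pt "0 0 -0.045 0 0 0 -1" --pt "0 0 -0.044 0 0 0 -1" --pt "0 0 0 0 0 0 -1" --pt "0 0 0 0 0 0 -1"

```text
time_s: 5.5
ee_pos: [0.478, 0.1108, 0.2912]
eef_rot: [-3.141, 0.003, -2.839]
force: [-0.5, -0.2, -0.7]
grip_width: 0.0004
grip_force: 0.0
```

```bash
cat >> fix.py <<'E'
def tofix(w):
    d=np.asarray(w)-[q[0],q[1],0];C,S=np.cos(q[2]),np.sin(q[2]);return np.array([C*d[0]+S*d[1],-S*d[0]+C*d[1],d[2]])*1e3
E
python3 - <<'E'
from fix import *
t=snap('top','t2.png');s=snap('scene','s2.png')
a=cv2.resize(t[190:310,260:400],None,fx=3,fy=3,interpolation=cv2.INTER_CUBIC)
b=cv2.resize(s[220:330,240:380],None,fx=2.7,fy=2.7,interpolation=cv2.INTER_CUBIC)
H=max(a.shape[0],b.shape[0]);o=np.zeros((H,a.shape[1]+b.shape[1],3),np.uint8);o[:a.shape[0],:a.shape[1]]=a;o[:b.shape[0],a.shape[1]:]=b
cv2.imwrite('pics/c2.png',o[:,:,::-1]);e=ctrl.get_obs();print(e['ee_pos'],e['eef_rot'],tofix(e['ee_pos']))
# lever waypoints: TCP fixture y,z with -y bottom corner on grip surface at s=115
th=np.radians([75,65,55,47,39,31,24,16,8]);ph=np.radians(np.interp(np.degrees(th),[8,39,75],[154.4,178,225.7]))
s=115
for a_,p in zip(th,ph):
  r=np.array([27.2*np.cos(p),119.5+27.2*np.sin(p)]);c=r+s*np.array([-np.cos(a_),np.sin(a_)])+10*np.array([np.sin(a_),np.cos(a_)])
  print(round(np.degrees(a_)),c.round(1),'tcp y',round(c[0]+12.5,1))
E
```

```text
[0.47736506 0.11064335 0.28925375] [ 3.14132111e+00 -1.28090022e-03 -2.83929191e+00] [-95.84621029  78.46730709 289.2537526 ]
75 [-39.1 213.7] tcp y -26.6
65 [-62.5 213.4] tcp y -50.0
55 [-83.5 210.5] tcp y -71.0
47 [-98.  206.4] tcp y -85.5
39 [-110.3  200.6] tcp y -97.8
31 [-120.4  191.1] tcp y -107.9
24 [-127.4  181.7] tcp y -114.9
16 [-133.4  169.9] tcp y -120.9
8 [-137.   157.2] tcp y -124.5
```

View pics/c2.png

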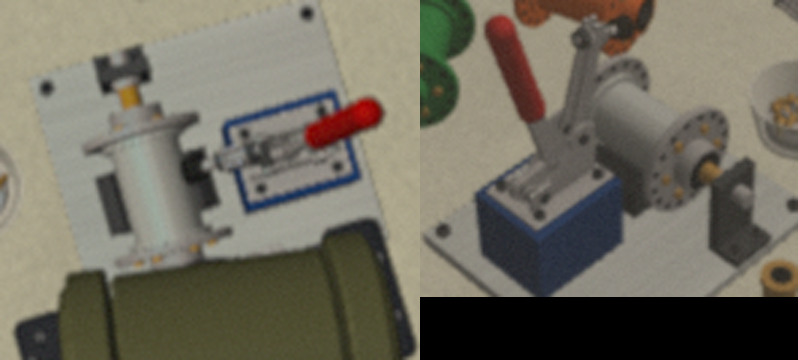

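Hub is now seated against the brass stop, with boss and screw meeting at (128,108) in the crop. The next step is to bring the fingers between the lever and the bar.

>>> jog_arm --pt "-0.032 -0.03 0 0 0 0 -1" --pt "-0.032 -0.03 0 0 0 0 -1" --pt "-0.032 -0.03 0 0 0 0 -1" --pt "0 0 0 0 0 0 -1" --pt "0 0 0 0 0 0 -1"

```text
time_s: 6.1
ee_pos: [0.5959, 0.0529, 0.288]
eef_rot: [3.141, -0.003, -2.84]
force: [-1.8, 0.1, 0.2]
grip_width: 0.0004
grip_force: 0.0
```

```bash
python3 - <<'E'
from fix import *
s=snap('scene','s3.png');b=cv2.resize(s[130:320,220:380],None,fx=3,fy=3,interpolation=cv2.INTER_CUBIC)
cv2.imwrite('pics/c3.png',b[:,:,::-1]);e=ctrl.get_obs();print(tofix(e['ee_pos']),e['eef_rot'])
E
```

```text
[-1.55619773e-01 -1.14186464e+01  2.89057758e+02] [ 3.14096152e+00 -1.78629294e-03 -2.83947478e+00]
```

View pics/c3.png

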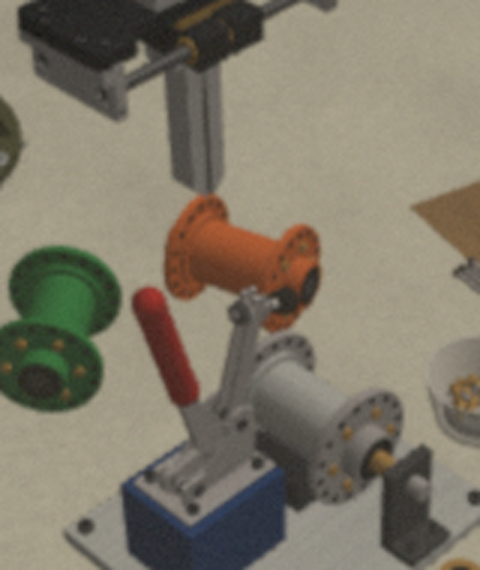

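The fingertips at (195,190) are above the gap between the grip (150,300) and the bar end (245,305), so I'll descend.

>>> jog_arm --pt "0 0 0.025 0 0 0 -1" --pt "0 0 0.025 0 0 0 -1" --pt "0 0 0.025 0 0 0 -1" --pt "0 0 0 0 0 0 -1"

```text
time_s: 6.55
ee_pos: [0.594, 0.0539, 0.2126]
eef_rot: [3.14, -0.004, -2.838]
force: [-0.0, 0.4, 0.5]
grip_width: 0.0004
grip_force: 0.0
```

>>> jog_arm --pt "0 -0.008 0 0 0 0 -1" --pt "0 -0.008 0 0 0 0 -1" --pt "0 -0.006 0 0 0 0 -1" --pt "0 -0.006 0 0 0 0 -1" --pt "0 -0.006 0 0 0 0 -1"

```text
time_s: 7.05
ee_pos: [0.6063, 0.0201, 0.2156]
eef_rot: [-3.141, 0.001, -2.84]
force: [0.3, 0.8, 0.3]
grip_width: 0.0004
grip_force: 0.0
```

>>> jog_arm --pt "0 -0.008 0.001 0 0 0 -1" --pt "0 -0.008 0.001 0 0 0 -1" --pt "0 -0.008 0.002 0 0 0 -1" --pt "0 -0.008 0.002 0 0 0 -1" --pt "0 -0.006 0.002 0 0 0 -1"

```text
time_s: 7.55
ee_pos: [0.6175, -0.0163, 0.2068]
eef_rot: [3.142, -0.0, -2.84]
force: [0.3, -0.2, -0.8]
grip_width: 0.0003
grip_force: 0.0
```

```bash
python3 - <<'E'
from fix import *
s=snap('scene','s4.png');b=cv2.resize(s[130:320,220:380],None,fx=3,fy=3,interpolation=cv2.INTER_CUBIC)
cv2.imwrite('pics/c4.png',b[:,:,::-1]);e=ctrl.get_obs();print(tofix(e['ee_pos']),e['force'])
E
```

```text
[-1.37160429e-01 -8.50803687e+01  2.06417384e+02] [ 0.92341923 -1.29868034 -0.67017276]
```

View pics/c4.png

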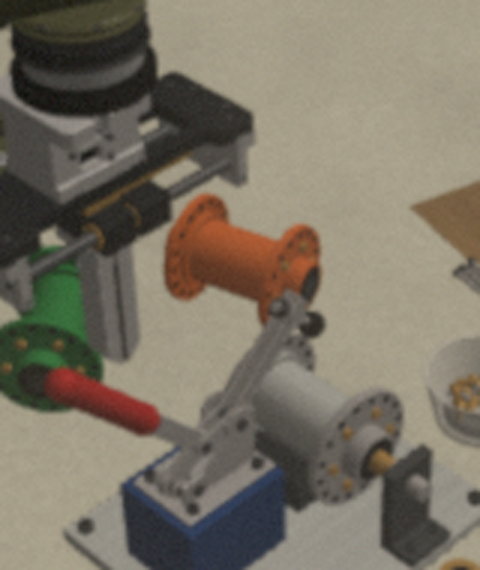

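The lever has swung well over, with its tip at (55,382) in the crop, and the bar has only just started down. The fingertip is at (120,358). I'll measure the lever in the plane x=0.

```bash
cat >> fix.py <<'E'
def onplane(n,uv):
    c,d=ray(n,uv);nv=np.array([np.cos(q[2]),np.sin(q[2]),0]);o=Pt(q,0,0,0);return tofix(c+d*(nv@(o-c))/(nv@d))[1:]
def grip(f):
    b=cv2.imread(f).astype(int);m=((b[:,:,2]>100)&(b[:,:,1]<65)&(b[:,:,0]<65)).astype(np.uint8);m[:225]=0;m[320:]=0;m[:,:220]=0;m[:,300:]=0
    k,l,st,_=cv2.connectedComponentsWithStats(m);v,u=np.nonzero(l==1+st[1:,4].argmax())
    p=np.c_[u,v].astype(np.float32);c=p.mean(0);vx,vy,x0,y0=cv2.fitLine(p,cv2.DIST_L2,0,.01,.01).ravel();t=(p-c)@[vx,vy]
    A=onplane('scene',c);e=[onplane('scene',c+tt*np.array([vx,vy])) for tt in(t.min(),t.max())]
    return A.round(1),[x.round(1) for x in e],np.degrees(np.arctan2(*(e[0]-e[1])[::-1])).round(1)
E
python3 - <<'E'
from fix import *
for f in('s2','s4'):print(grip(f'pics/{f}.png'))
for p in((287,297),(232,415)):print(p,onplane('scene',(220+p[0]/3,130+p[1]/3)).round(1))
E
```

```text
(array([-43.6, 220.9]), [array([-56.2, 259.7]), array([-21.6, 152.8])], np.float64(107.9))
(array([-97.7, 202.5]), [array([-130. ,  240.1]), array([-56.4, 154.4])], np.float64(130.7))
(287, 297) [ 58.9 185.2]
(232, 415) [  5.9 116.4]
```

The lever is at about 49° (my model said 47°), so the waypoints hold and I'll continue.

>>> jog_arm --pt "0 -0.004 0.002 0 0 0 -1" --pt "0 -0.004 0.002 0 0 0 -1" --pt "0 -0.004 0.002 0 0 0 -1" --pt "0 -0.003 0.003 0 0 0 -1" --pt "0 -0.003 0.003 0 0 0 -1"

```text
time_s: 8.1
ee_pos: [0.6228, -0.0329, 0.1949]
eef_rot: [-3.142, 0.0, -2.839]
force: [-0.0, -0.3, 0.3]
grip_width: 0.0004
grip_force: 0.0
```

>>> jog_arm --pt "0 -0.003 0.003 0 0 0 -1" --pt "0 -0.002 0.003 0 0 0 -1" --pt "0 -0.002 0.003 0 0 0 -1" --pt "0 -0.002 0.003 0 0 0 -1"

```text
time_s: 8.5
ee_pos: [0.6255, -0.0414, 0.183]
eef_rot: [-3.142, 0.0, -2.839]
force: [0.2, -0.8, 1.1]
grip_width: 0.0003
grip_force: 0.4
```

>>> jog_arm --pt "0 -0.002 0.003 0 0 0 -1" --pt "0 -0.001 0.003 0 0 0 -1" --pt "0 -0.001 0.003 0 0 0 -1" --pt "0 -0.001 0.003 0 0 0 -1"

```text
time_s: 8.9
ee_pos: [0.6269, -0.0461, 0.1708]
eef_rot: [3.142, -0.0, -2.839]
force: [0.5, 0.4, -0.5]
grip_width: 0.0005
grip_force: 0.0
```

>>> jog_arm --pt "0 -0.001 0.003 0 0 0 -1" --pt "0 -0.001 0.003 0 0 0 -1" --pt "0 0 0.003 0 0 0 -1"

```text
time_s: 9.2
ee_pos: [0.6282, -0.0486, 0.1633]
eef_rot: [-3.14, 0.002, -2.84]
force: [-0.6, -4.6, 13.0]
grip_width: 0.0002
grip_force: 5.2
```

>>> jog_arm --pt "0 0 0.002 0 0 0 -1" --pt "0 0 0.002 0 0 0 -1"

```text
time_s: 9.4
ee_pos: [0.6286, -0.0489, 0.1603]
eef_rot: [-3.139, 0.004, -2.84]
force: [-0.5, -2.8, 14.3]
grip_width: 0.0007
grip_force: 6.3
```

```bash
python3 - <<'E'
from fix import *
s=snap('scene','s5.png');e=ctrl.get_obs();print(tofix(e['ee_pos']),e['force'],grip('pics/s5.png'))
b=cv2.resize(s[150:330,220:380],None,fx=3,fy=3,interpolation=cv2.INTER_CUBIC)
cv2.imwrite('pics/c5.png',b[:,:,::-1])
E
```

```text
[   0.77314283 -118.81882135  160.00711266] [-0.77549386 -1.89505352 13.72117184] (array([-126.4,  175.9]), [array([-170.4,  195.6]), array([-74.4, 152.7])], np.float64(155.9))
```

View pics/c5.png

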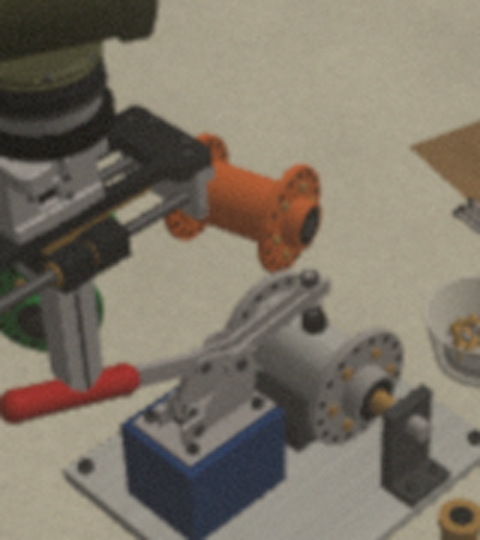

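The cap at (313,322) is just meeting the hub barrel and the lever is about 24° above level. I'll keep pressing down through the dead point.

>>> jog_arm --pt "0 0 0.002 0 0 0 -1" --pt "0 0 0.002 0 0 0 -1" --pt "0 0 0.002 0 0 0 -1"

```text
time_s: 9.75
ee_pos: [0.6288, -0.049, 0.1547]
eef_rot: [-3.138, 0.004, -2.84]
force: [0.2, -6.1, 16.8]
grip_width: 0.0007
grip_force: 6.5
```

>>> jog_arm --pt "0 0 0.002 0 0 0 -1" --pt "0 0 0.002 0 0 0 -1"

```text
time_s: 9.95
ee_pos: [0.6287, -0.0489, 0.1502]
eef_rot: [-3.139, 0.004, -2.84]
force: [0.4, -2.4, 9.4]
grip_width: 0.0004
grip_force: 4.3
```

Force is falling as the dead point nears.

>>> jog_arm --pt "0 0 0.002 0 0 0 -1" --pt "0 0 0.002 0 0 0 -1"

```text
time_s: 10.15
ee_pos: [0.6281, -0.0485, 0.145]
eef_rot: [-3.14, 0.002, -2.84]
force: [0.5, -0.7, 1.9]
grip_width: 0.0001
grip_force: 0.8
```

>>> jog_arm --pt "0 0 0.001 0 0 0 -1" --pt "0 0 0.001 0 0 0 -1"

```text
time_s: 10.35
ee_pos: [0.6273, -0.0479, 0.1417]
eef_rot: [3.141, -0.001, -2.839]
force: [0.6, 0.8, -0.5]
grip_width: 0.0004
grip_force: 0.0
```

```bash
python3 - <<'E'
from fix import *
s=snap('scene','s6.png');e=ctrl.get_obs();print(tofix(e['ee_pos']),e['force'],grip('pics/s6.png'))
E
```

```text
[-1.32749339e-01 -1.17518660e+02  1.41502221e+02] [ 0.44212618 -0.32839848 -0.16215235] (array([-132.3,  148.4]), [array([-178.7,  156. ]), array([-78.4, 139.5])], np.float64(170.7))
```

```bash
python3 - <<'E'
from fix import *
s=cv2.imread('pics/s6.png');t=snap('top','t6.png')[:,:,::-1]
a=cv2.resize(t[190:310,260:400],None,fx=2.6,fy=2.6,interpolation=cv2.INTER_CUBIC)
b=cv2.resize(s[210:330,220:360],None,fx=3,fy=3,interpolation=cv2.INTER_CUBIC)
o=np.zeros((max(len(a),len(b)),a.shape[1]+b.shape[1],3),np.uint8);o[:len(a),:a.shape[1]]=a;o[:len(b),a.shape[1]:]=b
cv2.imwrite('pics/c6.png',o)
E
```

```text
(no output)
```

View pics/c6.png

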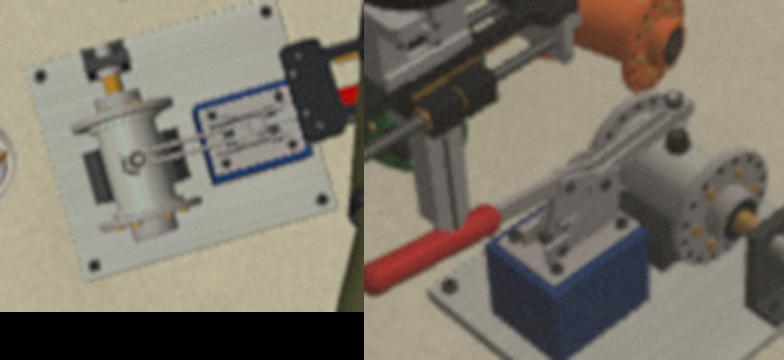

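The lever lies flat, the cap bears on the barrel at (678,140), and the hub touches the stop. I'll retreat straight up and check again.

>>> jog_arm --pt "0 0 -0.01 0 0 0 -1" --pt "0 0 -0.02 0 0 0 -1" --pt "0 0 -0.03 0 0 0 -1" --pt "0 0 -0.04 0 0 0 -1" --pt "0 0 0 0 0 0 -1"

```text
time_s: 10.95
ee_pos: [0.629, -0.0481, 0.2488]
eef_rot: [-3.138, 0.008, -2.839]
force: [-0.8, -0.5, 0.1]
grip_width: 0.0003
grip_force: 0.0
```

>>> jog_arm --pt "0.04 0 0 0 0 0 -1" --pt "0.04 0 0 0 0 0 -1" --pt "0.04 0 0 0 0 0 -1" --pt "0 0 0 0 0 0 -1" --pt "0 0 0 0 0 0 -1"

```text
time_s: 11.45
ee_pos: [0.513, -0.0839, 0.243]
eef_rot: [-3.141, 0.001, -2.84]
force: [0.2, 1.0, 0.5]
grip_width: 0.0006
grip_force: 0.0
```

```bash
python3 - <<'E'
from fix import *
s=snap('scene','s7.png')[:,:,::-1];t=snap('top','t7.png')[:,:,::-1];print(grip('pics/s7.png'),ctrl.get_obs()['force'])
a=cv2.resize(t[150:310,220:420],None,fx=1.9,fy=1.9,interpolation=cv2.INTER_CUBIC)
b=cv2.resize(s[210:360,220:400],None,fx=2.3,fy=2.3,interpolation=cv2.INTER_CUBIC)
o=np.zeros((max(len(a),len(b)),a.shape[1]+b.shape[1],3),np.uint8);o[:len(a),:a.shape[1]]=a;o[:len(b),a.shape[1]:]=b
cv2.imwrite('pics/c7.png',o)
E
```

```text
(array([-130.7,  149.3]), [array([-178. ,  156.4]), array([-78. , 141.5])], np.float64(171.6)) [-0.27839963 -0.30541971  0.19667866]
```

View pics/c7.png

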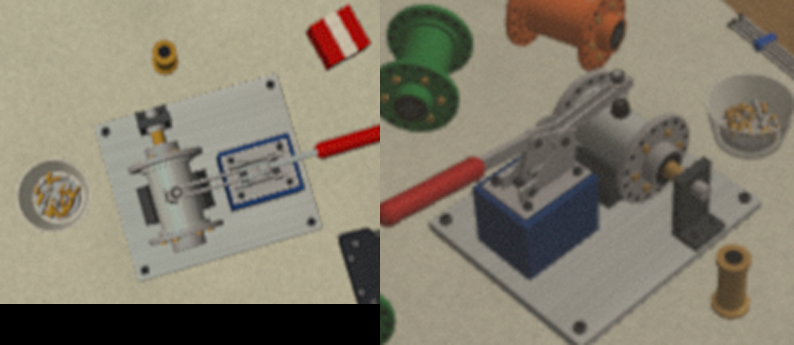

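The lever is locked at about 8.4°, the cap is on the barrel, the hub is home at (158,142), the other things haven't moved, and the arm is clear.

```bash
python3 -c "
from station import ctrl
print(ctrl.hand_in())"
```

```text
the job is handed in; nothing more can be done
None
```

The hub is home against the brass stop, the clamp is locked with its cap on the hub, nothing else on the bench was disturbed as far as the last pictures show, and the job was handed in at about 11.6 s.

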